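Shut and latch the wax bin's sliding hatch

ROBOT

A 7-joint arm with a two-finger parallel gripper is mounted at the origin on the work surface. World frame = base frame: x ahead of the robot, y to its left, z up, the work surface at z = 0. Lengths are in m, angles in rad, forces in N, time in s.
With the tool pointing down it reaches from about 0.4 to 0.875 m from the base axis. Payload 19.3 kg.
Tool frame: the origin (TCP) lies between the finger pads; the fingertips stand 19 mm ahead of it and the grasp point (between the pads) is the TCP (finger_overhang is the distance from the TCP to the fingertips, in m); z points along the fingers, y is the line along which they close (so a half turn about z gives the same grasp; the last joint's range is limited). The gripper opens to 85 mm and grips with 20 to 120 N. Pads are 22 mm wide; open, the fingers measure 114 mm over their backs; the gripper's body (76 mm by 85 mm) begins 54 mm behind the grasp point. The pads swing forward as they close: fully open they stand 13 mm farther back than shut.
Start: joints at [-1.252, 0.521, -0.036, 1.599, 0.021, 1.021, -0.113], TCP at [0.237, 0.578, 0.25] pointing down, gripper open.
Joint ranges: [-2.91, 2.91], [-0.3, 2.13], [-1.5, 1.42], [0.17, 2.43], [-1.26, 4.41], [0.16, 1.93], [-2.52, 2.52]. Speed limits (rad/s): [1.89, 1.89, 2.39, 2.39, 3.01, 3.01, 3.01].

INTERFACE

Orientations are given as a rotation vector (axis times angle).
In Python, from workcell import state, grab_frame, hand_in, boxes_of, finger_overhang gives the robot as it stands. The module is installed in compiled form; this text tells all that it offers.
- The arm moves only by the tool step_arm, never from a script. Its argument "targets" is a list of rows, each a list of 3 entries, a list of its own where there are three numbers: the shift along the world's x, y, z in m, then the turn, a rotation vector about the world's x, y, z in degrees, then the opening in per cent of the stroke, from 0 (shut) to 100 (fully open). In form: [[[dx, dy, dz], [rx, ry, rz], jaw], ...]. A call has exactly 8 rows; each row shifts and turns the commanded pose from where the row before left it; what a row does not reach is not made up. A row lasts 1/8 s, in which the tool goes at most 62.5 mm and 10.7 degrees, less where a joint would pass 70% of its speed; a pose out of reach is approached as far as the arm can. A call with a gripper value outside its range is refused whole. The fingers move at their own pace and stop on an object; the grip force is fixed at half the most. Time passes only in rows, so rows that do not move let the fingers close, or fill a call up. It gives the time, the measured TCP pose, the force, the opening and the grip force at its end, in the units of the state.
- state(): the state, without advancing time (a new reading comes with each control period).
- grab_frame(name): name is "side" or "top"; returns a dict with "img" (384x512x3 uint8, red, green, blue), "mtx" (3x3 intrinsics, pixels), "k1" (the pictures are not rectified: a ray, as slopes to the right and down, at radius r is drawn at 1 + k1 r^2 times it, then the intrinsics apply), "R" (3x3) and "t" (3): a world point X has camera coordinates R X + t. Camera axes: x right, y down, z forward; pixel columns grow to the right and rows downward; lengths in m; the calibration is good to about 2 mm. A picture is of the moment at which its call begins. There is no depth.
- hand_in(): hands the job in; it is judged then, once.
Trained networks look in a picture, given as the dict that the camera call returned (one of the last four; its "shot" number tells which), for a name from the list of things; names that differ only in an ending like _2 or _b are one class to them, and where a whole thing is asked for, a point or a joint stands for the part that bears it (a point fixed in the world has none). Each returns a list of dicts, best first, with "conf" (0 to 1); they miss things now and then, are a little off and sometimes report something else, mostly with a low value. They report only what shows in the picture. A call takes as long as a camera call.
- boxes_of(picture, label): "rect" ([centre column, centre row, width, height] in pixels, round what is visible of it).
The state is a dict: "clock": time; "joint_positions": joint angles; "qvel": joint speeds; "effort": joint torques, N m; "position": TCP position; "tool_rot": TCP orientation; "wrist_force": force on the tool from outside, world axes, zero at the start; "moment": the same for the moment, N m; "grip_width": opening from 0.0 (shut) to 1.0 (fully open); "grasp_force": force on a finger pad.
Only numpy, scipy, OpenCV 4.12 (cv2) and the standard library are available. Lean on these libraries where they do the work, as an engineer would, in place of code of your own. Each camera call takes 0.05 s, during which the arm holds its last target. There are 200 camera calls.

TASK

The sliding hatch in the front of the wooden wax bin stands open. Lift its pivoting latch bar by the pin, slide the hatch shut against the spring buffer so that the bar's hook passes over the striker on the post, and let the bar drop fully home behind the striker, so that the latch holds the hatch shut when you let go. Work by feel and gently, without ramming the striker or the buffer, and leave the tins, wax lumps and hammer where they are.

Things in the scene. Friction and masses are not known exactly. Their poses are not given: they have to be found in the camera images.
- bin: Open pine bin of wax, fixed, 250 x 540 mm, walls 106 mm high. Origin: centre of its underside on the table; z up, its front faces its own -x (the robot). A 14 mm plywood hatch in the front slides along the bin's y: shut is towards the bin's +y. Hatch front face at bin x = -128 mm, top at z = 106 mm; a steel plate on it (50 mm wide, up to z = 138 mm) carries the latch bar above the hatch's edge.
- post: Wooden board on the bin's front at the hatch's shutting side (bin y 82 to 202 mm); origin and axes as the bin's. A steel keeper plate with striker and buffer is screwed to it through slots: it may sit up to 14 mm either way along y from the middle, and this is not measured: feel for it. More than 24 N on post, striker or buffer is ramming.
- striker_mid (a point): Where the middle of the striker's top would be with the keeper plate in the middle of its slots (the real one lies up to 14 mm either way along the bin's y). Striker: upright square steel stub, 12 mm along y, 16 mm along x, top 128 mm above the table.
- buffer_mid (a point): Where the rubber head (18 mm diameter) of the damped spring buffer is if the plate is in the middle; it shifts with the striker. A hatch tab meets it 20 mm before hatch opening 0. Moved slowly, it pushes back 1.2 N, then 1.2 N more per mm, solid after 10 mm (13 N). The hook clears the striker at 6 mm (8.5 N), so 11 to 13 N on the pin, friction included, is right.
- gate (a joint): Opening of the hatch in m; grows as it opens (to the bin's -y). Starts 0.075 to 0.11. Latched it rests at 0.014 with the keeper plate in the middle, 0 to 0.028 over the plate's range. If the bar is not lifted its hook runs into the striker at 0.036 to 0.064. Sliding friction 1.5 N, hatch 0.5 to 1 kg.
- latch (a joint): Angle of the latch bar in rad: 0 = level, its lowest position, to which it falls by its own weight (0.25 kg); grows as it is lifted, up to 0.8. Above 0.11 the hook clears the striker's top; a hook resting on top of the striker reads about 0.10; home behind the striker it reads 0.
- latch_pin (a point): Middle of the latch bar's thumb pin: round steel, 14 mm diameter, 44 mm long, along the bin's -x, this point 25 mm out from the bar's front. Pivot axis (along bin x) 70 mm from it towards bin -y and 16 mm below it with the bar level; pin then 138 mm above the table. The hatch can be pushed by it. Its sleeve turns freely: pinch it from above, a finger on either side along bin y.
- latch_hook (a point): Middle of the underside of the hook, a square tooth 24 mm wide, 16 mm deep, under the free end of the bar (steel strip 10 mm thick, 16 mm high), 74 mm beyond the pin towards bin +y, and 24 mm below the pin's centre with the bar level; then 14 mm lower than the striker's top.
- tin_a: Bystander: open steel candle tin, 72 mm diameter, 72 mm high, in front of the bin to the left. Origin: centre of its underside.
- tin_b: Bystander: tin as above, on the robot's left.
- tin_c: Bystander: tin as above, on the robot's left.
- wax_front_mid (a point): Bystander: centre of a lump of wax 60 x 80 x 35 mm lying in front of the hatch.
- wax_side_mid (a point): Bystander: centre of a block of wax 100 x 70 x 50 mm lying in front of the bin to the right.
- wax_in_mid (a point): Bystander: centre of a lump of wax 50 x 70 x 50 mm lying inside the bin.
- hammer: Bystander: hammer 260 mm long lying on the robot's right. Origin: middle of its length, on the table.

How it is judged:
By the outcome, as a careful person would: the job done as asked, in the order asked, and still so for the second after the job is handed in, with the robot touching nothing.
It also fails if it takes over 56 s, if anything falls off the work surface, if the arm or the gripper's body presses on something with over 40 N, if the wrist force passes 120 N, or if a joint passes its speed limit or range.

## Working session

There is one attempt and no reset: what is moved stays moved. The work goes in short steps, Python scripts to look and compute and a tool call to move; the robot and the scene stay as the last step left them, time stands still between calls to the robot, and variables do not carry over. Pictures are saved under pics/ and viewed, at most 10 in all, crops included, and the job is handed in when it is done.

Besides the shell and the picture viewer there is one more tool, called after "Emit:" as name(argument=value, ...), one argument or row to a line, values as JSON. step_arm: Moves the arm, as the interface text tells. Its arguments: {"type":"object","properties":{"targets":{"type":"array"}},"required":["targets"]}

```bash
mkdir -p pics
cat > h.py <<'E'
import numpy as np, cv2
from workcell import *
def ray(f,px):
    K=np.array(f["mtx"]);d=np.array([(px[0]-K[0,2])/K[0,0],(px[1]-K[1,2])/K[1,1]])
    u=d.copy()
    for _ in range(20): u=d/(1+f["k1"]*(u@u))
    R=np.array(f["R"]);c=-R.T@np.array(f["t"]);v=R.T@np.array([u[0],u[1],1]);return c,v
def atz(f,px,z):
    c,v=ray(f,px);return c+v*(z-c[2])/v[2]
def tri(obs):
    A=np.zeros((3,3));b=np.zeros(3)
    for f,p in obs:
        c,v=ray(f,p);v=v/np.linalg.norm(v);P=np.eye(3)-np.outer(v,v);A+=P;b+=P@c
    return np.linalg.solve(A,b)
def proj(f,X):
    x=np.array(f["R"])@X+np.array(f["t"]);u=x[:2]/x[2];u=u*(1+f["k1"]*(u@u));K=np.array(f["mtx"])
    return u*[K[0,0],K[1,1]]+K[:2,2]
def save(f,n,crop=None,s=1):
    im=f["img"][:,:,::-1]
    if crop: im=im[crop[1]:crop[3],crop[0]:crop[2]]
    cv2.imwrite("pics/"+n,cv2.resize(im,None,fx=s,fy=s,interpolation=cv2.INTER_CUBIC))
E
python3 - <<'E'
from h import *
a=grab_frame("top");b=grab_frame("side")
save(a,"top0.png",s=1.5);save(b,"side0.png",s=1.5)
for n,f in(("top",a),("side",b)):
    print(n,-np.array(f["R"]).T@f["t"])
    for l in["bin","post","gate","latch","latch_pin","latch_hook","striker_mid","buffer_mid","tin_a","wax_front_mid","hammer"]:
        try:r=boxes_of(f,l)
        except Exception as e:r=[];print(l,e)
        print(l,[(np.round(x["rect"]).astype(int).tolist(),round(x["conf"],2)) for x in r[:3]])
s=state();print(s)
E
```

```text
top [ 3.38088460e-01 -6.51826412e-05  1.37619376e+00]
bin [([253, 154, 178, 110], 0.81)]
post [([220, 197, 39, 16], 0.93), ([410, 253, 59, 72], 0.36)]
gate [([289, 186, 77, 25], 0.69)]
latch [([280, 187, 57, 23], 0.76)]
latch_pin [([278, 189, 56, 22], 0.75), ([276, 220, 26, 22], 0.42)]
latch_hook [([280, 189, 57, 25], 0.64)]
striker_mid [([218, 196, 43, 15], 0.82)]
buffer_mid [([218, 196, 42, 17], 0.87)]
tin_a [([254, 155, 173, 105], 0.65), ([110, 217, 28, 28], 0.61), ([112, 165, 30, 27], 0.56)]
wax_front_mid [([277, 220, 24, 20], 0.93), ([330, 215, 24, 28], 0.42)]
hammer [([410, 253, 57, 74], 0.85)]
side [ 0.28369753 -0.81756159  1.01636308]
bin [([302, 189, 162, 151], 0.55)]
post [([239, 168, 25, 37], 0.96)]
gate [([279, 206, 55, 80], 0.7)]
latch [([269, 192, 37, 42], 0.95)]
latch_pin [([268, 190, 37, 41], 0.56)]
latch_hook [([268, 189, 36, 44], 0.93), ([278, 210, 55, 78], 0.52)]
striker_mid [([240, 167, 23, 35], 0.95), ([213, 176, 22, 30], 0.59), ([270, 175, 24, 26], 0.22)]
buffer_mid [([238, 164, 24, 44], 0.57), ([270, 176, 22, 21], 0.25)]
tin_a [([194, 117, 20, 30], 0.88), ([214
[... 244 characters left out ...]
': array([-1.25220926,  0.52140126, -0.03627354,  1.59949129,  0.02119707,
        1.02110036, -0.11279642]), 'qvel': array([-3.76340150e-04, -4.39805521e-04,  8.61550955e-04,  3.09845620e-04,
       -7.92353271e-05,  7.02782726e-04,  8.72129638e-04]), 'effort': array([ 1.66032973e-03, -9.26849341e+01,  1.97901182e+00, -3.70260823e+01,
        1.81873870e-02,  1.68979517e-03,  8.39540917e-05]), 'position': array([0.23695102, 0.57833853, 0.25029342]), 'tool_rot': array([ 6.06963341e-01,  3.08239371e+00, -2.63830264e-05]), 'wrist_force': array([-0.25196124,  0.48940809,  0.06520614]), 'moment': array([-0.0179111 ,  0.04507106, -0.07939243]), 'grasp_force': 0.0, 'grip_width': 0.999190646497824}
```

Run:
```python
import cv2
a=cv2.imread("pics/top0.png");b=cv2.imread("pics/side0.png")
# crops of original res (1.5x) -> enlarge
c=cv2.resize(a[225:360,220:540],None,fx=2.5,fy=2.5,interpolation=cv2.INTER_CUBIC)
d=cv2.resize(b[200:400,280:500],None,fx=3,fy=3,interpolation=cv2.INTER_CUBIC)
cv2.imwrite("pics/tc.png",c);cv2.imwrite("pics/sc.png",d[:600])
```

```text
(no output)
```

View pics/tc.png

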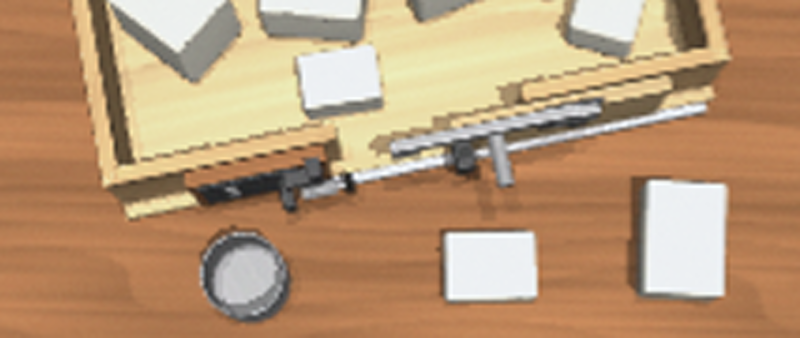

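View pics/sc.png

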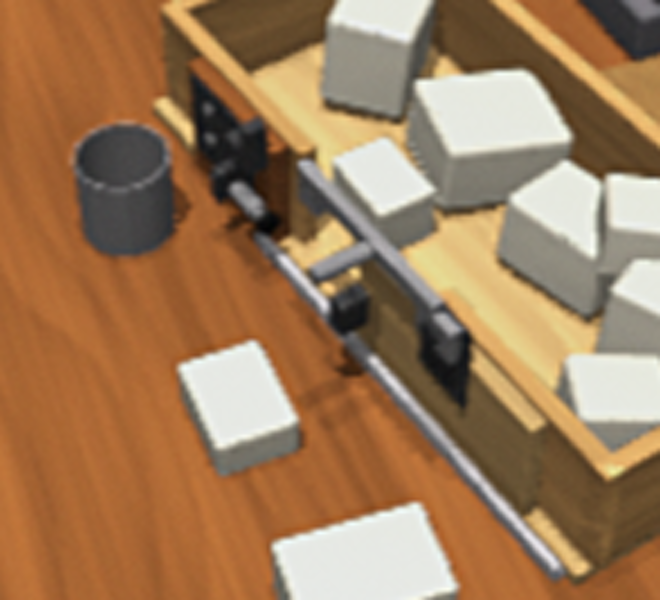

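View pics/top0.png

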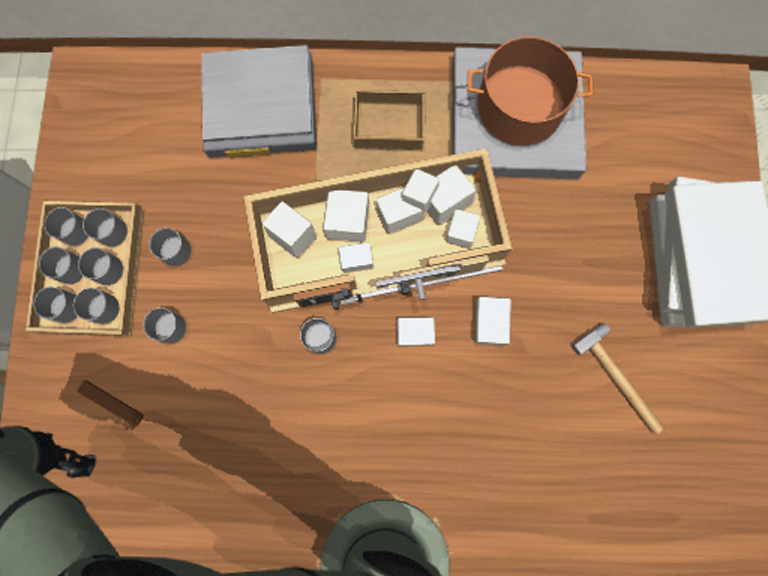

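The top view shows the bin rotated about 11°. The bar runs along its front, the pin sticks out from crop (497,140) to (507,183), and the black keeper is at crop (200–320,185). In the side view the pin runs from crop (365,250) to (315,270). The bar is level, and one wax lump lies in front of the hatch.

Run:
```python
from h import *
a=grab_frame("top");b=grab_frame("side")
T=lambda x,y:np.array([146.67+x/3.75,150+y/3.75]); S=lambda x,y:np.array([186.67+x/4.5,133.33+y/4.5])
fl=atz(a,T(108,185),.106);fr=atz(a,T(727,57),.106);bl=atz(a,np.array([246,197])/1.5,.106);br=atz(a,np.array([488,151])/1.5,.106)
print(fl,fr,bl,br,np.linalg.norm(fl-fr),np.linalg.norm(bl-br),np.linalg.norm(fl-bl))
d=fl-fr;d2=bl-br;print("yaw",np.degrees(np.arctan2(-d[0],d[1])),np.degrees(np.arctan2(-d2[0],d2[1])))
print("centre",(fl+fr+bl+br)/4)
for n,t,s in(("base",T(497,140),S(365,250)),("tip",T(507,183),S(315,270)),("striker",T(315,163),S(255,130)),("bar L end",T(392,148),S(305,165)),("bar R",T(600,105),S(455,325)),("tintop",T(245,240),S(123,160))):
    print(n,atz(a,t,.138),atz(b,s,.138),tri([(a,t),(b,s)]))
```

```text
[0.54619661 0.2707133  0.106     ] [ 0.6707707  -0.24658371  0.106     ] [0.76796079 0.32273283 0.106     ] [ 0.88733534 -0.19872068  0.106     ] 0.5320854315104537 0.5349430257918844 0.22778363549474218
yaw 13.540005191655203 12.894336685939974
centre [0.71806586 0.03703543 0.106     ]
base [ 0.58713805 -0.0518563   0.138     ] [ 0.59139887 -0.05093228  0.138     ] [ 0.58887128 -0.05213056  0.13933241]
tip [ 0.55177708 -0.06068562  0.138     ] [ 0.55490436 -0.05614823  0.138     ] [ 0.55208813 -0.06061689  0.14314535]
striker [0.56389019 0.09586543 0.138     ] [0.5612371  0.08227258 0.138     ] [0.56615284 0.09702498 0.12361142]
bar L end [0.57808183 0.03357699 0.138     ] [0.58185091 0.03731357 0.138     ] [0.57884233 0.03324038 0.14213763]
bar R [ 0.61877532 -0.13569526  0.138     ] [ 0.620837   -0.13063447  0.138     ] [ 0.6180288  -0.13517006  0.14378853]
tintop [0.49910241 0.14989048 0.138     ] [0.46702701 0.08572924 0.138     ] [0.49519123 0.15945471 0.06676589]
```

Run:
```python
from h import *
a=grab_frame("top");b=grab_frame("side")
T=lambda x,y:np.array([146.67+x/3.75,150+y/3.75]); S=lambda x,y:np.array([186.67+x/4.5,133.33+y/4.5])
pin=np.array([.570,-.0565]);c,s=np.cos(np.radians(13.3)),np.sin(np.radians(13.3))
for n,t,q in(("tab",T(462,155),S(350,308)),("buf",T(347,182),S(262,218)),("railend",T(705,107),S(560,570)),("blackpost",T(290,195),S(225,180)),("pin",T(502,160),S(340,259))):
    X=tri([(a,t),(b,q)]);d=X[:2]-pin;print(n,X.round(3),"rel pin bin x,y",(c*d[0]+s*d[1]).round(3),(-s*d[0]+c*d[1]).round(3))
```

```text
tab [ 0.591 -0.025  0.054] rel pin bin x,y 0.027 0.026
buf [0.562 0.074 0.059] rel pin bin x,y 0.022 0.129
railend [ 0.65  -0.245  0.011] rel pin bin x,y 0.034 -0.202
blackpost [0.55  0.123 0.056] rel pin bin x,y 0.021 0.179
pin [ 0.571 -0.056  0.142] rel pin bin x,y 0.001 0.0
```

Emit:
step_arm(
  targets=[
    [[0.04, -0.045, 0], [0, 0, -10], 50],
    [[0.04, -0.045, 0], [0, 0, -10], 50],
    [[0.04, -0.045, 0], [0, 0, -10], 50],
    [[0.04, -0.045, 0], [0, 0, -10], 50],
    [[0.04, -0.045, 0], [0, 0, -10], 50],
    [[0.04, -0.045, 0], [0, 0, -10], 50],
    [[0.04, -0.045, 0], [0, 0, -10], 50],
    [[0.01, -0.045, 0], [0, 0, -10], 50],
  ],
)

```text
clock: 2.4
position: [0.5287, 0.2162, 0.2502]
tool_rot: [2.453, 1.962, 0.001]
wrist_force: [-0.4, 1.2, -0.3]
grip_width: 0.503
grasp_force: 0.0
```

Emit:
step_arm(
  targets=[
    [[0.006, -0.045, 0], [0, 0, -10], 50],
    [[0.006, -0.045, 0], [0, 0, -10], 50],
    [[0.006, -0.045, 0], [0, 0, -10], 50],
    [[0.006, -0.045, 0], [0, 0, -10], 50],
    [[0.006, -0.045, 0], [0, 0, -10], 50],
    [[0.006, -0.045, 0], [0, 0, -10], 50],
    [[0.005, -0.0025, -0.02], [0, 0, -4], 50],
    [[0, 0, -0.025], [0, 0, 0], 50],
  ],
)

```text
clock: 3.4
position: [0.5684, -0.0539, 0.2044]
tool_rot: [-3.119, -0.374, -0.001]
wrist_force: [0.4, 0.7, -1.5]
grip_width: 0.504
grasp_force: 0.0
```

Run:
```python
from h import *
print(state()["position"],state()["tool_rot"],state()["wrist_force"])
b=grab_frame("side");save(b,"side1.png",(210,110,350,230),5)
for X in ([.57,-.0565,.138],state()["position"]+[0,0,-.019]): print((proj(b,np.array(X))-[210,110])*5)
```

```text
[ 0.56836639 -0.05393908  0.20441634] [-3.11919205e+00 -3.73661380e-01 -8.92086453e-04] [ 0.36165315  0.70873857 -1.50751881]
[257.97506575 410.3738611 ]
[250.74811381 354.55614687]
```

View pics/side1.png

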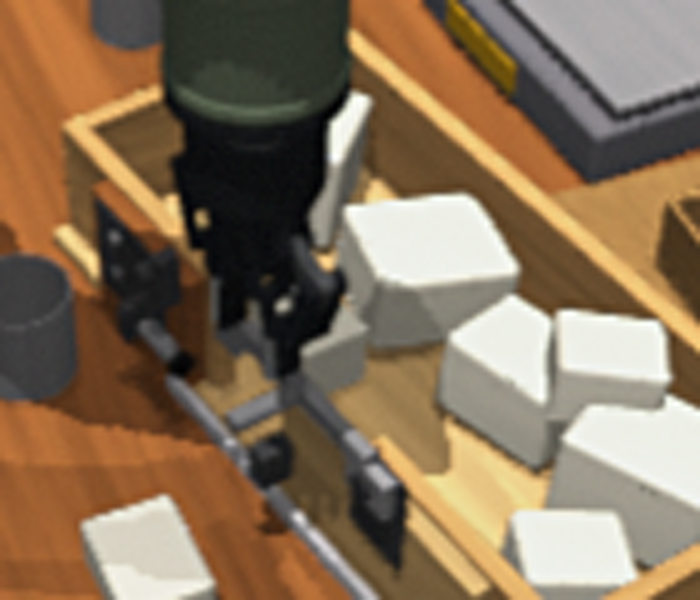

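The pin shows at crop (230,418)–(300,393), where it was predicted, and the open fingers straddle it from above. I'll descend.

Emit:
step_arm(
  targets=[
    [[0.001, -0.0025, -0.02], [0, 0, 0], 50],
    [[0, 0, -0.02], [0, 0, 0], 50],
    [[0, 0, -0.015], [0, 0, 0], 50],
    [[0, 0, -0.011], [0, 0, 0], 50],
    [[0, 0, 0], [0, 0, 0], 50],
    [[0, 0, 0], [0, 0, 0], 35],
    [[0, 0, 0], [0, 0, 0], 28],
    [[0, 0, 0], [0, 0, 0], 22],
  ],
)

```text
clock: 4.45
position: [0.5691, -0.0566, 0.1396]
tool_rot: [-3.119, -0.375, -0.001]
wrist_force: [-0.1, -0.6, -0.4]
grip_width: 0.219
grasp_force: 0.0
```

Emit:
step_arm(
  targets=[
    [[0, 0, 0], [0, 0, 0], 16],
    [[0, 0, 0], [0, 0, 0], 12],
    [[0, 0, 0], [0, 0, 0], 8],
    [[0, 0, 0], [0, 0, 0], 8],
    [[0, 0, 0], [0, 0, 0], 8],
    [[0, 0, 0], [0, 0, 0], 8],
    [[0, 0, 0], [0, 0, 0], 8],
    [[0, 0, 0], [0, 0, 0], 8],
  ],
)

```text
clock: 5.45
position: [0.569, -0.0566, 0.1395]
tool_rot: [-3.119, -0.375, -0.0]
wrist_force: [-1.8, 1.0, 5.8]
grip_width: 0.138
grasp_force: 58.4
```

Emit:
step_arm(
  targets=[
    [[0.0001, -0.0005, 0.0025], [0, 0, 0], 8],
    [[0.0001, -0.0006, 0.0025], [0, 0, 0], 8],
    [[0.0002, -0.0008, 0.0025], [0, 0, 0], 8],
    [[0.0002, -0.0009, 0.0025], [0, 0, 0], 8],
    [[0.0002, -0.0009, 0.0025], [0, 0, 0], 8],
    [[0.0002, -0.001, 0.0025], [0, 0, 0], 8],
    [[0, 0, 0], [0, 0, 0], 8],
    [[0, 0, 0], [0, 0, 0], 8],
  ],
)

```text
clock: 6.45
position: [0.5701, -0.0614, 0.1543]
tool_rot: [3.119, 0.375, 0.001]
wrist_force: [4.1, -0.1, -3.5]
grip_width: 0.137
grasp_force: 58.4
```

Run:
```python
from h import *
print(state()["position"],state()["wrist_force"],state()["grip_width"])
b=grab_frame("side");save(b,"side2.png",(210,140,310,230),6)
```

```text
[ 0.57009703 -0.06142834  0.15429096] [ 4.07198011 -0.06106097 -3.52963205] 0.13741699121037682
```

View pics/side2.png

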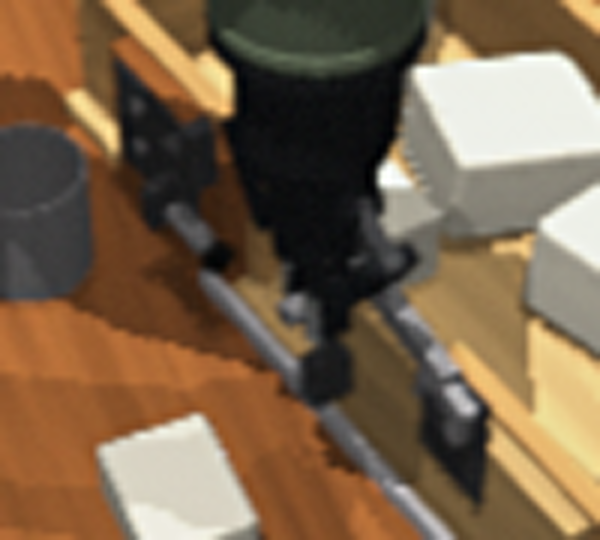

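Emit:
step_arm(
  targets=[
    [[-0.0005, 0.002, 0], [0, 0, 0], 8],
    [[-0.0009, 0.0039, 0], [0, 0, 0], 8],
    [[-0.0009, 0.0039, 0], [0, 0, 0], 8],
    [[-0.0009, 0.0039, 0], [0, 0, 0], 8],
    [[-0.0009, 0.0039, 0], [0, 0, 0], 8],
    [[-0.0009, 0.0039, 0], [0, 0, 0], 8],
    [[-0.0009, 0.0039, 0], [0, 0, 0], 8],
    [[-0.0007, 0.0029, 0], [0, 0, 0], 8],
  ],
)

```text
clock: 7.5
position: [0.5633, -0.0328, 0.1543]
tool_rot: [-3.119, -0.375, 0.0]
wrist_force: [4.3, -0.7, -2.8]
grip_width: 0.14
grasp_force: 58.5
```

Emit:
step_arm(
  targets=[
    [[-0.0005, 0.0019, 0], [0, 0, 0], 8],
    [[-0.0005, 0.0019, 0], [0, 0, 0], 8],
    [[-0.0005, 0.0019, 0], [0, 0, 0], 8],
    [[-0.0005, 0.0019, 0], [0, 0, 0], 8],
    [[-0.0005, 0.0019, 0], [0, 0, 0], 8],
    [[-0.0005, 0.0019, 0], [0, 0, 0], 8],
    [[-0.0005, 0.0019, 0], [0, 0, 0], 8],
    [[-0.0005, 0.0019, 0], [0, 0, 0], 8],
  ],
)

```text
clock: 8.5
position: [0.5596, -0.0178, 0.1544]
tool_rot: [3.119, 0.375, 0.001]
wrist_force: [6.4, 0.1, -4.1]
grip_width: 0.14
grasp_force: 58.5
```

Emit:
step_arm(
  targets=[
    [[-0.0001, 0.001, 0], [0, 0, 0], 8],
    [[-0.0001, 0.001, 0], [0, 0, 0], 8],
    [[-0.0001, 0.001, 0], [0, 0, 0], 8],
    [[-0.0001, 0.001, 0], [0, 0, 0], 8],
    [[-0.0002, 0.001, 0], [0, 0, 0], 8],
    [[-0.0002, 0.001, 0], [0, 0, 0], 8],
    [[-0.0002, 0.001, 0], [0, 0, 0], 8],
    [[-0.0002, 0.001, 0], [0, 0, 0], 8],
  ],
)

```text
clock: 9.5
position: [0.5579, -0.0099, 0.1542]
tool_rot: [-3.119, -0.375, 0.001]
wrist_force: [0.8, -1.3, -3.7]
grip_width: 0.142
grasp_force: 58.5
```

Emit:
step_arm(
  targets=[
    [[-0.0002, 0.001, 0], [0, 0, 0], 8],
    [[-0.0002, 0.001, 0], [0, 0, 0], 8],
    [[-0.0002, 0.001, 0], [0, 0, 0], 8],
    [[-0.0002, 0.001, 0], [0, 0, 0], 8],
    [[-0.0002, 0.001, 0], [0, 0, 0], 8],
    [[-0.0002, 0.001, 0], [0, 0, 0], 8],
    [[-0.0002, 0.001, 0], [0, 0, 0], 8],
    [[-0.0002, 0.001, 0], [0, 0, 0], 8],
  ],
)

```text
clock: 10.5
position: [0.5562, -0.0019, 0.1542]
tool_rot: [-3.119, -0.375, 0.001]
wrist_force: [-4.1, -2.9, -2.6]
grip_width: 0.143
grasp_force: 58.4
```

Emit:
step_arm(
  targets=[
    [[-0.0004, 0.001, 0], [0, 0, 0], 8],
    [[-0.0004, 0.001, 0], [0, 0, 0], 8],
    [[-0.0003, 0.001, 0], [0, 0, 0], 8],
    [[-0.0003, 0.001, 0], [0, 0, 0], 8],
    [[-0.0003, 0.001, 0], [0, 0, 0], 8],
    [[-0.0003, 0.001, 0], [0, 0, 0], 8],
    [[-0.0003, 0.001, 0], [0, 0, 0], 8],
    [[-0.0003, 0.001, 0], [0, 0, 0], 8],
  ],
)

```text
clock: 11.5
position: [0.5541, 0.0063, 0.1544]
tool_rot: [3.119, 0.375, 0.001]
wrist_force: [-0.6, -1.2, -3.2]
grip_width: 0.14
grasp_force: 58.4
```

Emit:
step_arm(
  targets=[
    [[-0.0003, 0.001, 0], [0, 0, 0], 8],
    [[-0.0002, 0.001, 0], [0, 0, 0], 8],
    [[-0.0003, 0.001, 0], [0, 0, 0], 8],
    [[-0.0002, 0.001, 0], [0, 0, 0], 8],
    [[-0.0003, 0.001, 0], [0, 0, 0], 8],
    [[-0.0002, 0.001, 0], [0, 0, 0], 8],
    [[-0.0003, 0.001, 0], [0, 0, 0], 8],
    [[-0.0002, 0.001, 0], [0, 0, 0], 8],
  ],
)

```text
clock: 12.5
position: [0.5521, 0.0143, 0.1544]
tool_rot: [-3.119, -0.375, -0.001]
wrist_force: [3.7, -0.2, -3.1]
grip_width: 0.139
grasp_force: 58.4
```

Emit:
step_arm(
  targets=[
    [[-0.0001, 0.001, 0], [0, 0, 0], 8],
    [[-0.0001, 0.001, 0], [0, 0, 0], 8],
    [[-0.0002, 0.001, 0], [0, 0, 0], 8],
    [[-0.0002, 0.001, 0], [0, 0, 0], 8],
    [[-0.0002, 0.001, 0], [0, 0, 0], 8],
    [[-0.0002, 0.001, 0], [0, 0, 0], 8],
    [[-0.0002, 0.001, 0], [0, 0, 0], 8],
    [[-0.0002, 0.0005, 0], [0, 0, 0], 8],
  ],
)

```text
clock: 13.5
position: [0.5504, 0.0217, 0.1542]
tool_rot: [-3.119, -0.375, 0.0]
wrist_force: [1.5, -1.2, -3.9]
grip_width: 0.139
grasp_force: 58.4
```

Emit:
step_arm(
  targets=[
    [[-0.0002, 0.001, 0], [0, 0, 0], 8],
    [[-0.0002, 0.001, 0], [0, 0, 0], 8],
    [[-0.0002, 0.001, 0], [0, 0, 0], 8],
    [[-0.0002, 0.001, 0], [0, 0, 0], 8],
    [[-0.0002, 0.001, 0], [0, 0, 0], 8],
    [[-0.0002, 0.001, 0], [0, 0, 0], 8],
    [[-0.0002, 0.0005, 0], [0, 0, 0], 8],
    [[0, 0, 0], [0, 0, 0], 8],
  ],
)

```text
clock: 14.5
position: [0.549, 0.0279, 0.1542]
tool_rot: [3.119, 0.375, -0.0]
wrist_force: [-1.7, -5.8, -5.1]
grip_width: 0.136
grasp_force: 58.4
```

Run:
```python
from h import *
print(state()["position"],state()["wrist_force"],state()["grip_width"])
b=grab_frame("side");save(b,"side3.png",(210,130,310,220),6)
```

```text
[0.5490125  0.02794358 0.15421443] [-1.66161244 -5.77200818 -5.06972531] 0.13603929490398456
```

View pics/side3.png

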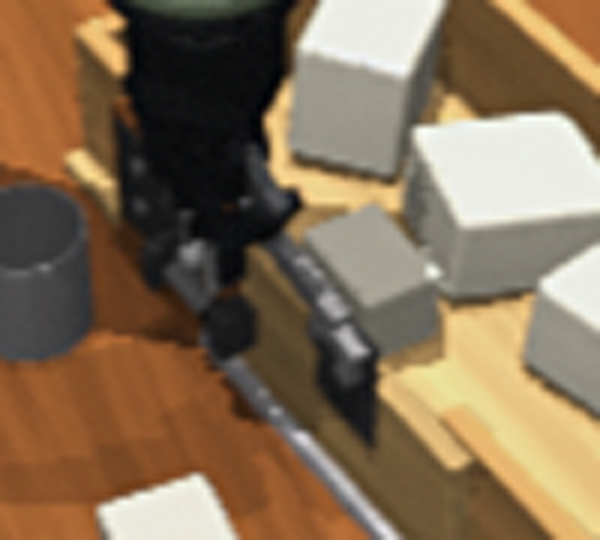

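The hatch has slid nearly shut, with its tab at (228,320) now against the buffer. The push is about 5.3 N, so I'll continue slowly.

Emit:
step_arm(
  targets=[
    [[-0.0002, 0.0006, 0], [0, 0, 0], 8],
    [[-0.0001, 0.0006, 0], [0, 0, 0], 8],
    [[-0.0002, 0.0006, 0], [0, 0, 0], 8],
    [[-0.0001, 0.0006, 0], [0, 0, 0], 8],
    [[-0.0002, 0.0006, 0], [0, 0, 0], 8],
    [[-0.0001, 0.0005, 0], [0, 0, 0], 8],
    [[0, 0, 0], [0, 0, 0], 8],
    [[0, 0, 0], [0, 0, 0], 8],
  ],
)

```text
clock: 15.55
position: [0.5483, 0.0309, 0.1543]
tool_rot: [3.118, 0.374, 0.0]
wrist_force: [-0.5, -8.1, -5.9]
grip_width: 0.142
grasp_force: 58.4
```

Emit:
step_arm(
  targets=[
    [[-0.0001, 0.0006, 0], [0, 0, 0], 8],
    [[-0.0002, 0.0006, 0], [0, 0, 0], 8],
    [[-0.0001, 0.0006, 0], [0, 0, 0], 8],
    [[-0.0002, 0.0006, 0], [0, 0, 0], 8],
    [[-0.0001, 0.0006, 0], [0, 0, 0], 8],
    [[0, 0, 0], [0, 0, 0], 8],
    [[0, 0, 0], [0, 0, 0], 8],
    [[0, 0, 0], [0, 0, 0], 8],
  ],
)

```text
clock: 16.55
position: [0.5477, 0.0334, 0.1543]
tool_rot: [3.118, 0.374, 0.001]
wrist_force: [0.6, -11.4, -6.3]
grip_width: 0.145
grasp_force: 58.4
```

Emit:
step_arm(
  targets=[
    [[-0.0001, 0.0006, 0], [0, 0, 0], 8],
    [[0, 0, 0], [0, 0, 0], 8],
    [[-0.0002, 0.001, -0.0025], [0, 0, 0], 8],
    [[-0.0002, 0.0009, -0.0025], [0, 0, 0], 8],
    [[-0.0002, 0.0009, -0.0025], [0, 0, 0], 8],
    [[0, 0, 0], [0, 0, 0], 8],
    [[0, 0, 0], [0, 0, 0], 8],
    [[0, 0, 0], [0, 0, 0], 8],
  ],
)

```text
clock: 17.55
position: [0.547, 0.0368, 0.1468]
tool_rot: [3.118, 0.374, 0.0]
wrist_force: [0.1, -11.4, -5.6]
grip_width: 0.143
grasp_force: 58.6
```

Emit:
step_arm(
  targets=[
    [[-0.0001, 0.0005, -0.0015], [0, 0, 0], 8],
    [[-0.0001, 0.0004, -0.0015], [0, 0, 0], 8],
    [[0, 0, 0], [0, 0, 0], 8],
    [[0, 0, 0], [0, 0, 0], 8],
    [[0, 0, 0], [0, 0, 0], 8],
    [[0, 0, 0], [0, 0, 0], 8],
    [[0, 0, 0], [0, 0, 0], 8],
    [[0, 0, 0], [0, 0, 0], 8],
  ],
)

```text
clock: 18.55
position: [0.5467, 0.0377, 0.1438]
tool_rot: [3.118, 0.373, 0.0]
wrist_force: [0.2, -10.3, -4.9]
grip_width: 0.141
grasp_force: 58.6
```

Emit:
step_arm(
  targets=[
    [[-0.0001, 0.0004, -0.0015], [0, 0, 0], 8],
    [[-0.0001, 0.0003, -0.0015], [0, 0, 0], 8],
    [[0, 0.0002, -0.001], [0, 0, 0], 8],
    [[0, 0, 0], [0, 0, 0], 8],
    [[0, 0, 0], [0, 0, 0], 8],
    [[0, 0, 0], [0, 0, 0], 8],
    [[0, 0, 0], [0, 0, 0], 8],
    [[0, 0, 0], [0, 0, 0], 8],
  ],
)

```text
clock: 19.55
position: [0.5465, 0.0387, 0.1398]
tool_rot: [3.118, 0.374, 0.0]
wrist_force: [-0.8, -10.3, -4.0]
grip_width: 0.139
grasp_force: 58.8
```

Emit:
step_arm(
  targets=[
    [[0, 0, -0.0005], [0, 0, 0], 8],
    [[0, 0, 0], [0, 0, 0], 8],
    [[0.0001, -0.0005, 0], [0, 0, 0], 8],
    [[0.0001, -0.0005, 0], [0, 0, 0], 8],
    [[0.0001, -0.0005, 0], [0, 0, 0], 8],
    [[0.0001, -0.0005, 0], [0, 0, 0], 8],
    [[0, 0, 0], [0, 0, 0], 8],
    [[0, 0, 0], [0, 0, 0], 8],
  ],
)

```text
clock: 20.55
position: [0.5469, 0.0372, 0.1396]
tool_rot: [3.119, 0.374, 0.0]
wrist_force: [-3.9, -7.3, 3.5]
grip_width: 0.14
grasp_force: 59.5
```

Emit:
step_arm(
  targets=[
    [[0, -0.0005, 0], [0, 0, 0], 8],
    [[0.0001, -0.0005, 0], [0, 0, 0], 8],
    [[0, -0.0005, 0], [0, 0, 0], 8],
    [[0.0001, -0.0005, 0], [0, 0, 0], 8],
    [[0, 0, 0], [0, 0, 0], 8],
    [[0, 0, 0], [0, 0, 0], 8],
    [[0, 0, 0], [0, 0, 0], 8],
    [[0, 0, 0], [0, 0, 0], 8],
  ],
)

```text
clock: 21.55
position: [0.5469, 0.0369, 0.1395]
tool_rot: [-3.117, -0.377, 0.0]
wrist_force: [-5.6, 3.0, 6.4]
grip_width: 0.138
grasp_force: 60.0
```

The hook has taken the load: the tool stalled and the force changed sign. I'll unload the grip and release.

Emit:
step_arm(
  targets=[
    [[0, 0.0006, 0], [0, 0, 0], 8],
    [[0, 0, 0], [0, 0, 0], 8],
    [[0, 0, 0], [0, 0, 0], 18],
    [[0, 0, 0], [0, 0, 0], 24],
    [[0, 0, 0], [0, 0, 0], 30],
    [[0, 0, 0], [0, 0, 0], 40],
    [[0, 0, 0], [0, 0, 0], 45],
    [[0, 0, 0], [0, 0, 0], 45],
  ],
)

```text
clock: 22.55
position: [0.547, 0.0364, 0.1393]
tool_rot: [-3.119, -0.375, 0.0]
wrist_force: [0.3, -0.9, -0.6]
grip_width: 0.455
grasp_force: 0.0
```

Emit:
step_arm(
  targets=[
    [[0, 0, 0.005], [0, 0, 0], 45],
    [[0, 0, 0.01], [0, 0, 0], 45],
    [[0, 0, 0.02], [0, 0, 0], 45],
    [[0, 0, 0.03], [0, 0, 0], 45],
    [[-0.02, 0, 0.03], [0, 0, 0], 45],
    [[-0.05, 0, 0.02], [0, 0, 0], 45],
    [[-0.05, 0, 0], [0, 0, 0], 45],
    [[0, 0, 0], [0, 0, 0], 45],
  ],
)

```text
clock: 23.55
position: [0.4245, 0.0367, 0.2549]
tool_rot: [-3.116, -0.376, 0.001]
wrist_force: [0.7, -0.6, 0.9]
grip_width: 0.446
grasp_force: 0.0
```

Run:
```python
from h import *
print(state()["position"],state()["wrist_force"],state()["grip_width"])
b=grab_frame("side");save(b,"side4.png",(200,120,310,220),6)
```

```text
[0.42448801 0.03665058 0.25493158] [ 0.67495521 -0.64436564  0.94207392] 0.44617492912854184
```

View pics/side4.png

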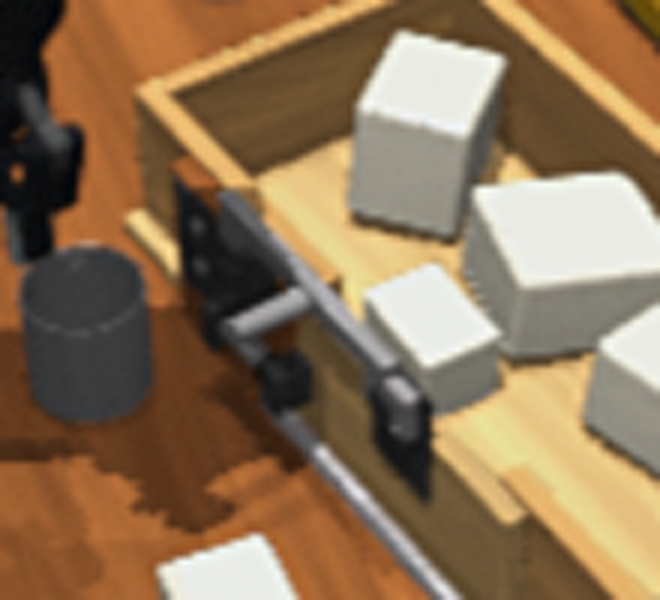

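The hatch is shut and the bar is level over the striker, with the pin at (230,325)–(305,298) and the tab at (285,380) against the buffer. The tin and wax lumps have not moved, and the gripper is clear.

Run:
```python
from h import *
b=grab_frame("side");p=atz(b,np.array([244.5,172.]),.138);print(p)
if np.linalg.norm(p[:2]-[.547,.0365])<.012: print(hand_in())
```

```text
[0.55049955 0.03973929 0.138     ]
the job is handed in; nothing more can be done
None
```

The hatch is shut and latched: the bar dropped level behind the striker, and the hook held when I pulled back lightly before letting go. The highest push I read was about 11 N, nothing else was touched, and the job is handed in at about 24 s.

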